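# Unlock a belt tensioner and hold it back against its spring

## Robot

A 7-joint arm with a two-finger parallel gripper is mounted at the origin on the work surface. World frame = base frame: x ahead of the robot, y to its left, z up, the work surface at z = 0. Lengths are in m, angles in rad, forces in N, time in s.
With the tool pointing down it reaches from about 0.375 to 0.925 m from the base axis. Payload 3.1 kg.
Tool frame: the origin (TCP) lies between the finger pads; the fingertips stand 8 mm ahead of it and the grasp point (between the pads) lies 11 mm behind it; y points along the fingers, z is the direction in which the jaws open and shut, and the axes are right-handed (so a half turn about y gives the same grasp; the last joint's range is limited). The gripper opens to 85 mm and grips with 20 to 120 N. Pads are 22 mm wide; open, the fingers measure 114 mm over their backs; the gripper's body (76 mm by 85 mm) begins 54 mm behind the grasp point. The pads swing forward as they close: fully open they stand 13 mm farther back than shut.
Start: joints at [1.069, 0.383, 0.044, 1.598, -0.018, 1.161, -0.05], TCP at [0.255, -0.598, 0.239] pointing down, gripper open.
Joint ranges: [-2.61, 2.61], [-0.41, 2.15], [-1.48, 1.57], [0, 2.5], [-1.57, 4.71], [0.05, 1.97], [-2.85, 2.85]. Speed limits (rad/s): [2.79, 2.79, 3.14, 3.14, 3.14, 3.14, 3.14].

## Interface

Orientations are given as [roll, pitch, yaw] about the fixed x, y, z axes, in that order (R = Rz(yaw) Ry(pitch) Rx(roll)).
In Python, from station import robot gives the robot as it stands. The module is installed in compiled form; this text tells all that it offers.
- The arm moves only by the tool jog_arm, never from a script. Its argument "steps" is a list of rows, each an object with "xyz": the shift along the tool's x, y, z in cm, a list of three; "roll": the turn about the tool's y in degrees; "jaw": the closure in counts, from 0 (fully open) to 255 (shut). A call has 1 to 10 rows; each row is the pose to reach, as a shift and turn from the pose commanded when the call began, along the tool's axes at that moment; what a row does not reach only later rows make up. A row lasts 1/8 s, in which the tool goes at most 62.5 mm and 10.7 degrees, less where a joint would pass 70% of its speed; a pose out of reach is approached as far as the arm can. A call with a gripper value outside its range is refused whole. The fingers move at their own pace and stop on an object; the grip force is fixed at half the most. Time passes only in rows, so rows that repeat a pose let the fingers close. It gives the time, the measured TCP pose, the force and the opening at its end, in the units of the state.
- robot.get_state(): the state, without advancing time (a new reading comes with each control period).
- robot.snapshot(name): name is "scene" or "top" or "wrist"; returns (picture, depth): 384x512x3 uint8, red, green, blue; 384x512 float32, m along the optical axis (not along the pixel's ray), 0 where there is no reading.
- robot.get_calibration(name): a dict with "fov_y" (degrees; the focal length in pixels is half the picture's height over the tangent of half this angle, whatever the lens; pixels are square), "cx", "cy" (the principal point, pixels), "world_from_camera" (4x4, takes a point from camera to world coordinates). Camera axes: x right, y down, z forward; pixel columns grow to the right and rows downward; lengths in m; the calibration is good to about 2 mm. A picture is of the moment at which its call begins: read the wrist's pose just before it. get_calibration takes no time and is no camera call; for the wrist camera it gives the pose at the moment of the call.
- robot.sign_off(): hands the job in, once; it reports no verdict.
The state is a dict: "t": time; "joint_positions": joint angles; "qvel": joint speeds; "joint_efforts": joint torques, N m; "tool_pos": TCP position; "eef_rot": TCP orientation; "ft_force": force on the tool from outside, world axes, zero at the start; "wrist_torque": the same for the moment, N m; "opening": finger opening in m.
Only numpy, scipy, OpenCV 4.12 (cv2) and the standard library are available. Lean on these libraries where they do the work, as an engineer would, in place of code of your own. Each camera call takes 0.05 s, during which the arm holds its last target.

## Task

The drive unit on the bench is about to get a new belt. Pick up the small mallet and use it to knock the red-headed lock pin all the way down until its head sits on the brass bushing (do not touch the pin with the fingers), then stand or lay the mallet back down on the bench, off the drive unit. Then, with the gripper alone and not the mallet, swing the blue sprung tension arm with the white roller round against its rubber stop and finish while still holding it there, leaving the other things on the bench where they are.

Things in the scene. Friction and masses are not known exactly. Their poses are not given: they have to be found in the camera images.
- deck: Fixed drive unit, a grey base plate 250 x 240 mm, top face 35 mm above the bench. Origin: centre of its underside, z up, x roughly away from the robot. In its frame (mm): pivot x 20 y 60; pin 36, -18; roller at rest -18, -43, at the stop 94, -20; rubber stop post 65, 37; motor 90, 85 (50 wide, 56 high); dark belt pulley -72, 65 (84 across, 34 high). Its +x -y corner is bare.
- pivot (a point): Pivot of the tension arm: on its vertical axis, at the level of the arm's top face, 26 mm above the plate.
- pin_head (a point): Top centre of the lock pin's red head, 16 mm across, 4 mm thick, on a 10 mm shank; moves straight down. Top is 27 to 30 mm above the plate at the start, 14 mm when home, the head then sitting on a fixed brass bushing 24 mm across and 10 mm high. While up it blocks the arm after about 0.3 rad of swing; when home the arm passes over it.
- lock_pin (a joint): How far the lock pin is down, m: 0 right up (starts between 0 and 0.003), 0.016 home. It is a stiff sliding fit over a light spring: takes about 6 to 8 N to move and stays where it is left.
- roller_mid (a point): Centre of the white upright roller on the free end of the tension arm, 51 mm above the plate. Roller 24 mm across, 44 mm tall (29 to 73 mm above the plate), spins freely on its upright axis, 110 mm from the pivot axis. The blue arm under it is a flat bar 18 mm wide, 18 to 26 mm above the plate. x axis: along the arm, pivot to roller.
- tension_arm (a joint): Swing of the tension arm about the vertical pivot, rad, counter-clockwise seen from above: 0 at rest (where its spring holds it), 1.10 against the rubber stop. A spring pulls it back to 0: about 3 N at the roller to start, 5 N at the stop.
- mallet: Small two-faced mallet, about 300 g, standing on its white face, handle level. Round upright head 36 mm across, 64 mm tall; origin at the centre of the lower, white face. Wooden handle runs from the head along the mallet's -x to 151 mm from the head's axis: flat-sided, 20 mm wide, 22 mm high, its middle 32 mm above the white face. Stands by itself on either face.
- mallet_grip (a point): Point on the middle of the mallet's handle where it is best gripped: 55 mm from the head's axis (along the mallet's -x), 32 mm above the white face. Axes as the mallet's.
- spare_pulley: Bystander: aluminium pulley lying flat, 52 mm across, 24 mm high. Origin at its underside.
- tape_roll: Bystander: blue roll of tape lying flat, 90 mm across, 24 mm high.
- grease_jar: Bystander: amber jar, 48 mm across, 50 mm high.
- screwdriver: Bystander: red-handled screwdriver, 190 mm long, lying down.
- work_light: Bystander: black upright work light, 35 x 90 mm, 110 mm tall.
- meter: Bystander: grey hand-held meter lying flat, 85 x 170 mm, 36 mm high.

How it is judged:
By the outcome, as a careful person would: the job done as asked, in the order asked, and still so for the second after the job is handed in, while the arm keeps its last pose, push and grip.
It also fails if it takes over 51 s, if anything falls off the work surface, if the arm or the gripper's body presses on something with over 40 N, if the wrist force passes 120 N, or if a joint passes its speed limit or range.

## Working session

There is one attempt and no reset: what is moved stays moved. The work goes in short steps, Python scripts to look and compute and a tool call to move; the robot and the scene stay as the last step left them, time stands still between calls to the robot, and variables do not carry over. Pictures are saved under pics/ and viewed, and the job is handed in when it is done.

Besides the shell and the picture viewer there is one more tool, called after "Call:" as name(argument=value, ...) on one line, values as JSON. jog_arm: Moves the arm, as the interface text tells. Its arguments: {"type":"object","properties":{"steps":{"type":"array"}},"required":["steps"]}

```bash
mkdir -p pics
cat > h.py <<'E'
import numpy as np, cv2
from station import robot
np.set_printoptions(precision=4,suppress=True)
def snap(cam,name):
    cal=robot.get_calibration(cam); im,d=robot.snapshot(cam)
    cv2.imwrite(f'pics/{name}.png',cv2.cvtColor(im,cv2.COLOR_RGB2BGR)); np.savez(f'pics/{name}.npz',im=im,d=d,T=cal['world_from_camera'],c=[cal['fov_y'],cal['cx'],cal['cy']])
    return im,d,cal
def load(name):
    z=np.load(f'pics/{name}.npz'); f=192/np.tan(np.radians(z['c'][0])/2); return z['im'],z['d'],z['T'],f,z['c'][1],z['c'][2]
def ray(name,u,v,h):
    im,d,T,f,cx,cy=load(name); r=T[:3,:3]@np.array([(u-cx)/f,(v-cy)/f,1]); o=T[:3,3]; return o+r*(h-o[2])/r[2]
def cloud(name):
    im,d,T,f,cx,cy=load(name); v,u=np.mgrid[:384,:512]; P=np.stack([(u-cx)/f*d,(v-cy)/f*d,d],-1); W=P@T[:3,:3].T+T[:3,3]; W[d==0]=np.nan; return im,W
def R(rpy):
    from scipy.spatial.transform import Rotation as Q; return Q.from_euler('xyz',rpy).as_matrix()
E
python3 - <<'E'
from h import *
for c in ['scene','top']:
    im,d,cal=snap(c,c+'0'); print(c,cal)
s=robot.get_state(); print(s); print(R(s['eef_rot']))
E
```

```text
scene {'fov_y': 44.4937309650181, 'cx': 249.04380473400357, 'cy': 185.1823935797054, 'world_from_camera': array([[ 0.1951,  0.8321, -0.5191,  1.2818],
       [ 0.9807, -0.1703,  0.0956, -0.1498],
       [-0.0089, -0.5278, -0.8493,  1.2035],
       [ 0.    ,  0.    ,  0.    ,  1.    ]])}
top {'fov_y': 47.513517498655055, 'cx': 262.1051825306918, 'cy': 186.89185239657672, 'world_from_camera': array([[-0.0237, -0.9758,  0.2172,  0.2993],
       [-0.9997,  0.0233, -0.0043, -0.0258],
       [-0.0008, -0.2173, -0.9761,  1.4584],
       [ 0.    ,  0.    ,  0.    ,  1.    ]])}
{'t': 0.1, 'joint_positions': array([ 1.0692,  0.3838,  0.0439,  1.5995, -0.0179,  1.1612, -0.0499]), 'qvel': array([-0.0016, -0.0004, -0.0001, -0.0032,  0.0013, -0.0005,  0.0005]), 'joint_efforts': array([  0.0031, -43.4728,   1.0296, -25.0452,   0.0109,   0.0055,
        -0.    ]), 'tool_pos': array([ 0.255 , -0.5969,  0.238 ]), 'eef_rot': array([-1.5733, -0.0001, -2.7378]), 'ft_force': array([-0.126 ,  0.0418, -0.2657]), 'wrist_torque': array([-0.0186,  0.0137,  0.0546]), 'opening': 0.08515074166879705}
[[-0.9196 -0.0011  0.393 ]
 [-0.393   0.0022 -0.9196]
 [ 0.0001 -1.     -0.0025]]
```

View pics/scene0.png

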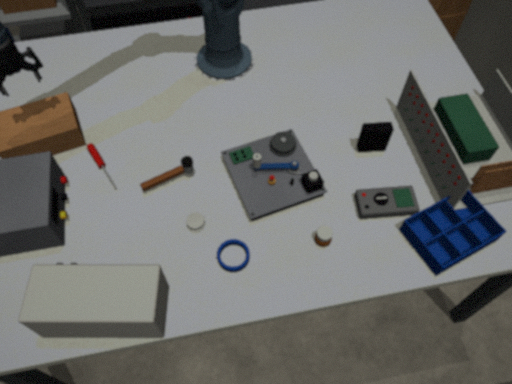

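View pics/top0.png

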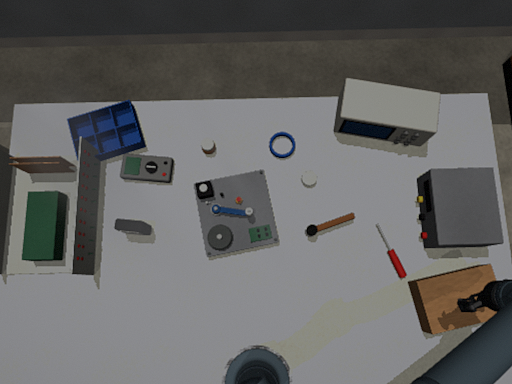

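The deck is at about (236,213) in the top view. The mallet head is at (311,230) with its handle running to (354,215), and the screwdriver lies to its right. I'll enlarge both areas.

Run:
```python
from h import *
a=load('top0')[0]; b=load('scene0')[0]
A=cv2.resize(a[160:265,185:365],None,fx=4.4,fy=4.4,interpolation=cv2.INTER_CUBIC)
B=cv2.resize(b[120:225,130:335],None,fx=3.9,fy=3.9,interpolation=cv2.INTER_CUBIC)
cv2.imwrite('pics/zt.png',np.clip(A[...,::-1]*1.6,0,255));cv2.imwrite('pics/zs.png',np.clip(B[...,::-1]*1.6,0,255))
```

```text
[ WARN:0@0.479] global loadsave.cpp:1063 imwrite_ Unsupported depth image for selected encoder is fallbacked to CV_8U.
```

View pics/zt.png

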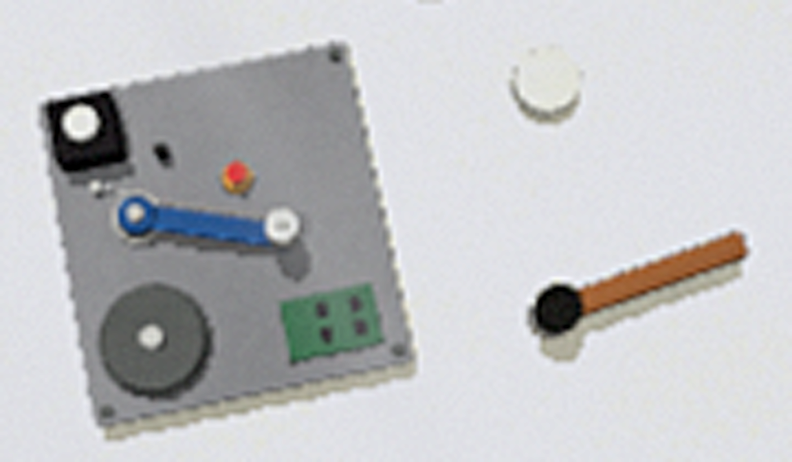

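View pics/zs.png

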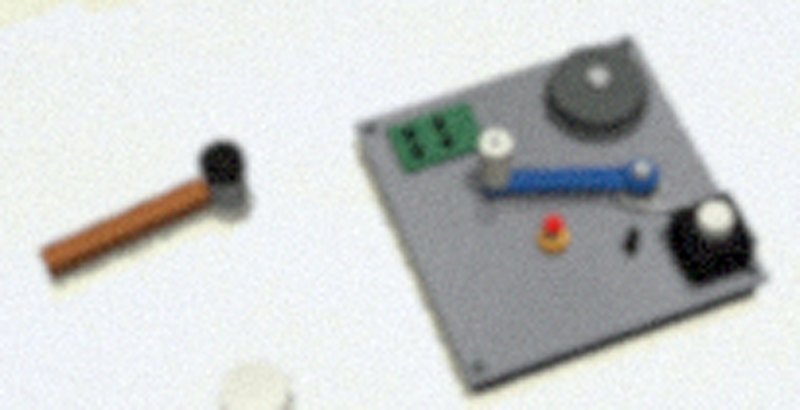

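Run:
```python
from h import *
for n in ['top0','scene0']:
    im,W=cloud(n); hsv=cv2.cvtColor(im,cv2.COLOR_RGB2HSV); H,S,V=[hsv[...,i].astype(int) for i in range(3)]
    box=np.zeros(H.shape,bool)
    if n=='top0': box[160:265,185:365]=1
    else: box[120:225,130:335]=1
    def cen(m,h,nm):
        k,l,st,c=cv2.connectedComponentsWithStats((m&box).astype(np.uint8)); i=1+np.argmax(st[1:,4]); mm=l==i
        print(n,nm,st[i],c[i],ray(n,*c[i],h),'cloudmed',np.nanmedian(W[mm],0)); return mm
    cen(((H<6)|(H>174))&(S>170)&(V>90),.063,'pin')
    m=cen((H>3)&(H<18)&(S>90)&(W[...,2]<.06)&(W[...,1]<-.15),.043,'handle')
    r=cv2.minAreaRect(np.argwhere(m)[:,::-1].astype(np.float32)); b=cv2.boxPoints(r); print([ray(n,*q,.043)[:2] for q in b])
    cen((V<60)&(W[...,1]<-.12),.064,'headtop')
    cen((V<60)&(W[...,1]>-.12)&(W[...,2]>.06),.091,'motor')
    cen((H>100)&(H<125)&(S>120),.061,'arm')
    cen((V>150)&(W[...,2]>.08)&(W[...,2]<.125)&(S<50),.108,'roller')
    pl=box&(abs(W[...,2]-.035)<.006)
    m=cen(pl,.035,'deck'); 
    P=W[m][:,:2].astype(np.float32); r=cv2.minAreaRect(P); print('rect',r)
```

```text
top0 pin [237 198   3   3   9] [238. 199.] [0.5714 0.0475 0.063 ] cloudmed [0.5714 0.0476 0.0623]
top0 handle [317 213  37  19 219] [335.411  221.6027] [ 0.4925 -0.2687  0.043 ] cloudmed [ 0.4918 -0.2696  0.0438]
[array([ 0.4809, -0.2048]), array([ 0.5216, -0.3263]), array([ 0.5037, -0.3314]), array([ 0.4632, -0.2102])]
top0 headtop [306 225  12  11 100] [311.46 229.89] [ 0.4648 -0.1867  0.064 ] cloudmed [ 0.4647 -0.187   0.0641]
top0 motor [208 225  22  22 185] [217.9135 234.9784] [0.4526 0.1103 0.091 ] cloudmed [0.4581 0.1129 0.0627]
top0 arm [212 205  34  11 165] [228.6545 210.5697] [0.5343 0.0783 0.061 ] cloudmed [0.5334 0.0785 0.0618]
top0 roller [200 187   1   2   2] [200.  187.5] [0.6026 0.1651 0.108 ] cloudmed [0.6065 0.1676 0.0908]
top0 deck [ 196  169   84   88 3844] [239.0864 210.5754] [0.5378 0.0458 0.035 ] cloudmed [0.5399 0.0409 0.0358]
rect ((0.5353442430496216, 0.057224027812480927), (0.2511741816997528, 0.24017350375652313), 10.520954132080078)
scene0 pin [270 176   4   4  12] [271.5 177.5] [0.572  0.0472 0.063 ] cloudmed [0.5706 0.0478 0.0605]
scene0 handle [141 166  43  25 319] [162.2665 177.8245] [ 0.4962 -0.2647  0.043 ] cloudmed [ 0.4947 -0.2649  0.042 ]
[array([ 0.5049, -0.3291]), array([ 0.4612, -0.2022]), array([ 0.4864, -0.1962]), array([ 0.5291, -0.3222])]
scene0 headtop [182 157  10  16 126] [186.6111 164.0079] [ 0.4764 -0.1874  0.064 ] cloudmed [ 0.4743 -0.1879  0.0623]
scene0 motor [302 172  21  18 201] [311.607  181.7214] [0.6257 0.1492 0.091 ] cloudmed [0.6184 0.1497 0.0754]
scene0 arm [260 163  38   7 185] [278.3946 165.9081] [0.5353 0.0763 0.061 ] cloudmed [0.5347 0.0763 0.0614]Traceback (most recent call last):
  File "<stdin>", line 16, in <module>
  File "<stdin>", line 8, in cen
    return _wrapfunc(a, 'argmax', axis=axis, out=out, **kwds)
    return bound(*args, **kwds)
ValueError: attempt to get argmax of an empty sequence
```

Both views put the pin at (0.5715, 0.047, 0.063), and the deck model (centre 0.535, 0.057, yaw 10.5°) agrees to about 2 mm. The mallet head is at (0.465, -0.187) with the handle heading -71.5°. The next move hovers over the grip point with the jaws turned across the handle.

Call:
jog_arm(steps=[{"xyz": [-5, 0, -3.5], "roll": -10.5, "jaw": 0}, {"xyz": [-10, 0, -7], "roll": -21, "jaw": 0}, {"xyz": [-15, 0, -10.5], "roll": -31.5, "jaw": 0}, {"xyz": [-20, 0, -14], "roll": -42, "jaw": 0}, {"xyz": [-25, 0, -17.5], "roll": -52.5, "jaw": 0}, {"xyz": [-30, 0, -21], "roll": -63, "jaw": 0}, {"xyz": [-35, 3, -24.5], "roll": -73.5, "jaw": 0}, {"xyz": [-35, 7, -24.5], "roll": -84, "jaw": 0}, {"xyz": [-35, 11, -24.5], "roll": -85.4, "jaw": 0}, {"xyz": [-35, 11, -24.5], "roll": -85.4, "jaw": 0}])

```text
t: 1.35
tool_pos: [0.4774, -0.2333, 0.1256]
eef_rot: [-1.577, 0.007, -1.247]
ft_force: [0.2, -0.3, 0.0]
opening: 0.0851
```

Run:
```python
from h import *
s=robot.get_state(); print(s['t'],s['tool_pos'],s['joint_positions'],R(s['eef_rot']))
im,d,cal=snap('wrist','w1'); print(cal)
```

```text
1.35 [ 0.4774 -0.2333  0.1256] [ 0.7057  0.3304 -0.3765  1.9562  0.1524  0.8918  0.5743] [[ 0.3181 -0.0085  0.948 ]
 [-0.948   0.0043  0.3181]
 [-0.0068 -1.     -0.0067]]
{'fov_y': 63.79547490377126, 'cx': 253.48971512139306, 'cy': 191.89413490353485, 'world_from_camera': array([[ 0.948 ,  0.3084,  0.0783,  0.4563],
       [ 0.3181, -0.9138, -0.2526, -0.1691],
       [-0.0064,  0.2644, -0.9644,  0.2612],
       [ 0.    ,  0.    ,  0.    ,  1.    ]])}
```

View pics/w1.png

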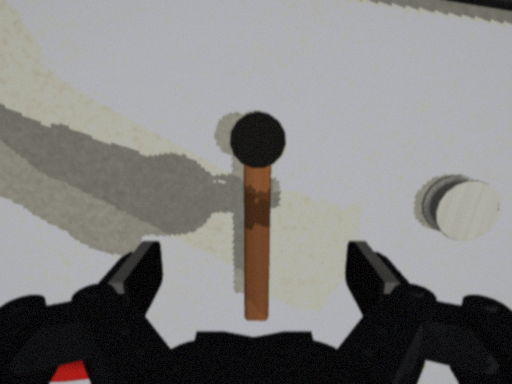

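The handle is centred between the jaws and runs straight up the picture, from the head at (258,140) to its end at (257,320). I'll measure the offset.

Run:
```python
from h import *
h=ray('w1',258,140,.064); a=ray('w1',257,195,.043); e=ray('w1',257,319,.043)
s=robot.get_state(); T=R(s['eef_rot']); p=s['tool_pos']
d=(a-e)[:2]; d/=np.linalg.norm(d); print(h,a,e,'ang',np.degrees(np.arctan2(*d[::-1])),'len',np.linalg.norm(h[:2]-e[:2]))
for off in (.05,.055):
  g=np.r_[h[:2]-off*d,.032+(.0-.011)]; print(g,(g-p)@T*100)
```

```text
[ 0.4642 -0.1875  0.064 ] [ 0.4772 -0.2277  0.043 ] [ 0.5114 -0.3286  0.043 ] ang 108.7226336587453 len 0.14883741373178966
[ 0.4802 -0.2348  0.021 ] [ 0.1012 10.694   0.0913]
[ 0.4818 -0.2396  0.021 ] [ 0.6012 10.6925  0.0932]
```

Call:
jog_arm(steps=[{"xyz": [0.3, 4, 0.1], "roll": 0, "jaw": 0}, {"xyz": [0.3, 8, 0.1], "roll": 0, "jaw": 0}, {"xyz": [0.3, 10.5, 0.1], "roll": 0, "jaw": 0}, {"xyz": [0.3, 10.5, 0.1], "roll": 0, "jaw": 0}, {"xyz": [0.3, 10.5, 0.1], "roll": 0, "jaw": 255}, {"xyz": [0.3, 10.5, 0.1], "roll": 0, "jaw": 255}, {"xyz": [0.3, 10.5, 0.1], "roll": 0, "jaw": 255}, {"xyz": [0.3, 10.5, 0.1], "roll": 0, "jaw": 255}, {"xyz": [0.3, 10.5, 0.1], "roll": 0, "jaw": 255}, {"xyz": [0.3, 10.5, 0.1], "roll": 0, "jaw": 255}])

```text
t: 2.65
tool_pos: [0.4832, -0.238, 0.025]
eef_rot: [-1.571, -0.001, -1.247]
ft_force: [-1.3, -0.8, 5.3]
opening: 0.0193
```

Call:
jog_arm(steps=[{"xyz": [0, -2, 0], "roll": 0, "jaw": 255}, {"xyz": [0, -6, 0], "roll": 0, "jaw": 255}, {"xyz": [0, -10, 0], "roll": 0, "jaw": 255}, {"xyz": [-3, -11, 3], "roll": 0, "jaw": 255}, {"xyz": [-6.5, -11, 6.5], "roll": 0, "jaw": 255}, {"xyz": [-10, -11, 10], "roll": 0, "jaw": 255}, {"xyz": [-13.5, -11, 13.2], "roll": 0, "jaw": 255}, {"xyz": [-16.5, -11, 15.8], "roll": 0, "jaw": 255}, {"xyz": [-18.8, -11, 17.6], "roll": 0, "jaw": 255}, {"xyz": [-18.8, -11, 17.6], "roll": 0, "jaw": 255}])

```text
t: 3.9
tool_pos: [0.5899, 0.0019, 0.1346]
eef_rot: [-1.57, 0.003, -1.24]
ft_force: [-1.2, -0.1, -2.2]
opening: 0.0189
```

```bash
cat > v.py <<'E'
from h import *
import sys
n=sys.argv[1]
s=robot.get_state(); print(s['t'],s['tool_pos'],s['eef_rot'],s['opening'],s['ft_force'])
ims=[]
for c in ['top','scene','wrist']: snap(c,n+c)
a=load(n+'top')[0][160:265,185:365]; b=load(n+'scene')[0][120:225,150:335]; 
A=cv2.resize(a,(514,300),interpolation=cv2.INTER_CUBIC);B=cv2.resize(b,(528,300),interpolation=cv2.INTER_CUBIC)
C=np.hstack([np.vstack([A,cv2.resize(B,(514,300))]),cv2.resize(load(n+'wrist')[0],(286,214)).repeat(1,0) if 0 else np.vstack([cv2.resize(load(n+'wrist')[0],(286,214)),np.zeros((386,286,3),np.uint8)])])
cv2.imwrite(f'pics/{n}.png',np.clip(C[...,::-1]*1.5,0,255).astype(np.uint8))
E
python3 v.py m1
```

```text
3.9 [0.5899 0.0019 0.1346] [-1.5697  0.0028 -1.2403] 0.01887148403648013 [-1.1579 -0.0526 -2.2443]
```

View pics/m1.png

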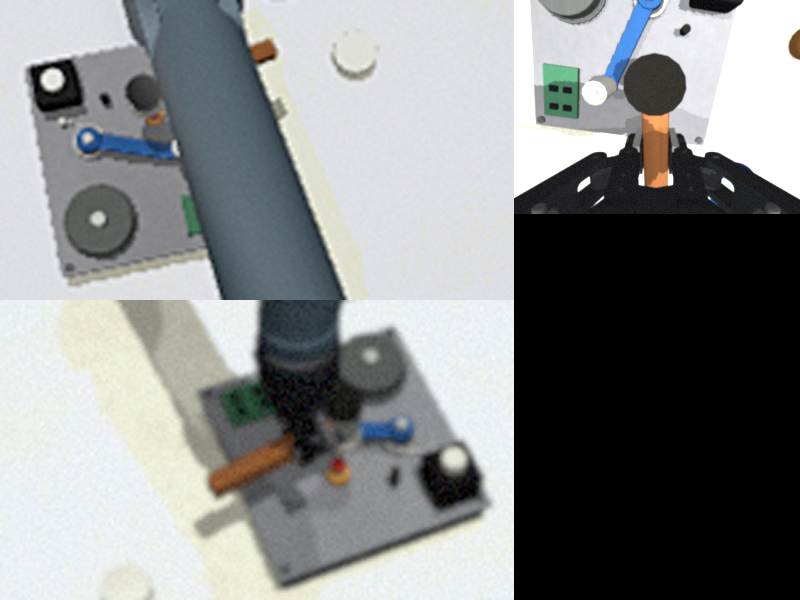

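The mallet hovers over the deck. In the wrist view its head covers the pin, and the roller stands to its left. I'll measure the head axis from the wrist picture.

Run:
```python
from h import *
im,W=cloud('m1wrist'); hsv=cv2.cvtColor(im,cv2.COLOR_RGB2HSV)
m=((hsv[...,2]<90)&(abs(W[...,2]-.172)<.012)); m[200:]=0
k,l,st,c=cv2.connectedComponentsWithStats(m.astype(np.uint8)); i=1+np.argmax(st[1:,4]); print(st[i],c[i])
mm=l==i; Z=W[mm]; print('top z pcts',np.nanpercentile(Z[:,2],[5,50,95]))
cn=cv2.findContours(mm.astype(np.uint8),0,2)[0]; (u,v),rad=cv2.minEnclosingCircle(cn[0]); print(u,v,rad)
zz=np.nanmedian(Z[:,2]); h=ray('m1wrist',u,v,zz); print('head',h, ray('m1wrist',u+rad,v,zz)-h)
A=np.c_[Z[:,:2],np.ones(len(Z))]; ok=abs(Z[:,2]-zz)<.004; print('tilt',np.linalg.lstsq(A[ok],Z[ok,2],rcond=None)[0][:2])
s=robot.get_state(); T=R(s['eef_rot'])
hm=s['tool_pos'][:2]+[-.019,.0505]; print('pred',hm)
d=np.r_[np.array([.5715,.0473])-h[:2],0]; print(d,d@T*100,T)
```

```text
[ 196   96  112  104 9469] [251.3169 149.991 ]
top z pcts [0.1723 0.1733 0.1743]
251.3682098388672 151.09774780273438 56.57209777832031
head [0.5708 0.0481 0.1733] [0.0167 0.0056 0.    ]
tilt [-0.0041  0.0018]
pred [0.5701 0.0458]
[ 0.0007 -0.0008  0.    ] [ 0.0965 -0.      0.046 ] [[ 0.317  -0.0015  0.9484]
 [-0.9484 -0.0013  0.317 ]
 [ 0.0007 -1.     -0.0018]]
```

Call:
jog_arm(steps=[{"xyz": [0.1, 2, 0], "roll": 0, "jaw": 255}, {"xyz": [0.1, 6.0, 0], "roll": 0, "jaw": 255}, {"xyz": [0.1, 6.2, 0], "roll": 0, "jaw": 255}, {"xyz": [0.1, 6.2, 0], "roll": 0, "jaw": 255}])

```text
t: 4.55
tool_pos: [0.589, -0.0049, 0.0714]
eef_rot: [-1.574, 0.001, -1.248]
ft_force: [0.3, 0.3, -3.0]
opening: 0.0189
```

```bash
python3 v.py m2
```

```text
4.55 [ 0.589  -0.0049  0.0714] [-1.5737  0.0007 -1.2481] 0.0189390898384882 [ 0.2969  0.2874 -2.978 ]
```

View pics/m2.png

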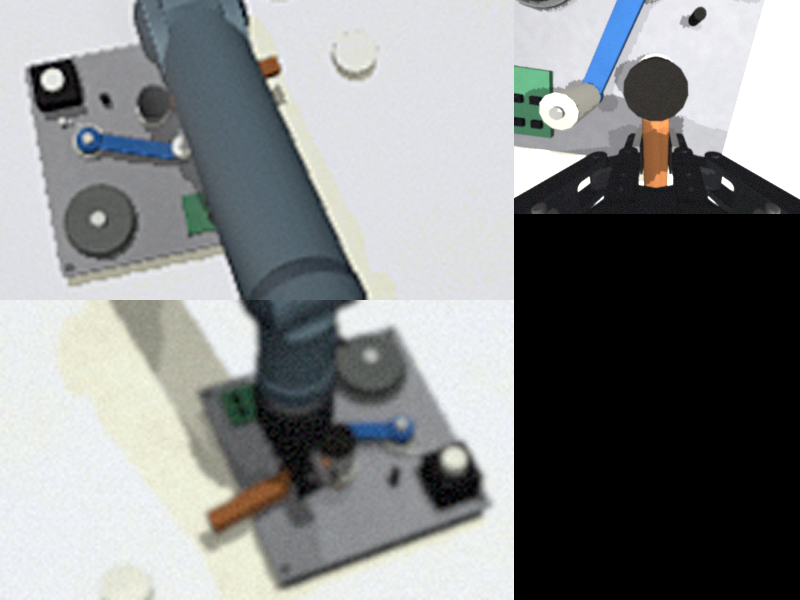

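```bash
cat > hd.py <<'E'
from h import *
import sys
n=sys.argv[1]; z0=float(sys.argv[2])
im,W=cloud(n); hsv=cv2.cvtColor(im,cv2.COLOR_RGB2HSV)
m=((hsv[...,2]<90)&(abs(W[...,2]-z0)<.012)); m[215:]=0
k,l,st,c=cv2.connectedComponentsWithStats(m.astype(np.uint8)); i=1+np.argmax(st[1:,4])
mm=l==i; Z=W[mm]; zz=np.nanmedian(Z[:,2])
cn=cv2.findContours(mm.astype(np.uint8),0,2)[0]; (u,v),rad=cv2.minEnclosingCircle(max(cn,key=len)); print(u,v,rad,'bottom',zz-.064)
print('head',ray(n,u,v,zz))
A=np.c_[Z[:,:2],np.ones(len(Z))]; ok=abs(Z[:,2]-zz)<.004; print('tilt',np.linalg.lstsq(A[ok],Z[ok,2],rcond=None)[0][:2])
s=robot.get_state();print(s['tool_pos'],s['ft_force'])
E
python3 hd.py m2wrist .112
```

```text
253.40223693847656 159.62094116210938 58.52553939819336 bottom 0.05148515075338335
head [0.5724 0.0456 0.1155]
tilt [-0.0208  0.0654]
[ 0.5897 -0.004   0.0723] [-0.2515 -0.219  -2.8286]
```

The head axis is on the pin to within 2 mm, but the mallet has pitched about 4° in the grip and the face is at about 51 mm, where home is 49. I'll raise it and strike again, faster and a little deeper.

Call:
jog_arm(steps=[{"xyz": [0, -3, 0], "roll": 0, "jaw": 255}, {"xyz": [0, -4, 0], "roll": 0, "jaw": 255}, {"xyz": [0, -4, 0], "roll": 0, "jaw": 255}, {"xyz": [0, 0.6, 0], "roll": 0, "jaw": 255}, {"xyz": [0, 0.6, 0], "roll": 0, "jaw": 255}])

```text
t: 5.32
tool_pos: [0.5882, -0.0047, 0.0638]
eef_rot: [-1.576, 0.002, -1.248]
ft_force: [-0.3, -0.5, -2.7]
opening: 0.0192
```

```bash
python3 v.py m3; python3 hd.py m3wrist .112
```

```text
5.325 [ 0.5882 -0.0047  0.0638] [-1.5759  0.0016 -1.2478] 0.019182806542955802 [-0.3141 -0.4903 -2.7436]
253.0 179.04429626464844 63.05233383178711 bottom 0.05310206906403782
head [0.5733 0.0419 0.1171]
tilt [-0.055   0.1568]
[ 0.5896 -0.0039  0.066 ] [ 0.1826  0.4611 -2.847 ]
```

Call:
jog_arm(steps=[{"xyz": [0, -3, 0], "roll": 0, "jaw": 255}, {"xyz": [2, -7, 0], "roll": 0, "jaw": 255}, {"xyz": [7, -8, 1], "roll": 0, "jaw": 255}, {"xyz": [10, -8, 1], "roll": 0, "jaw": 255}, {"xyz": [10, -8, 1], "roll": 0, "jaw": 255}])

```text
t: 6.1
tool_pos: [0.632, -0.101, 0.1469]
eef_rot: [-1.571, -0.003, -1.254]
ft_force: [0.0, 0.3, -2.4]
opening: 0.0191
```

```bash
python3 v.py m4
python3 - <<'E'
from h import *
c=cv2.resize(load('m4scene')[0][145:225,210:320],None,fx=7,fy=7,interpolation=cv2.INTER_CUBIC); cv2.imwrite('pics/m4z.png',c[...,::-1])
for n in ['m4top','m4scene','m4wrist','scene0']:
    im,W=cloud(n); hsv=cv2.cvtColor(im,cv2.COLOR_RGB2HSV); H,S,V=[hsv[...,i].astype(int) for i in range(3)]
    m=((H<6)|(H>174))&(S>150)&(V>60)&(np.hypot(W[...,0]-.5715,W[...,1]-.0473)<.03)
    print(n,m.sum(),np.argwhere(m).mean(0)[::-1] if m.any() else '', np.nanpercentile(W[m][:,2],[10,50,90]) if m.any() else '',np.nanmedian(W[m],0) if m.any() else '')
E
```

```text
6.1 [ 0.632  -0.101   0.1469] [-1.5708 -0.0031 -1.2539] 0.01912877489960459 [ 0.0085  0.2546 -2.431 ]
m4top 12 [238.5 199.5] [0.047  0.0499 0.0522] [0.5723 0.0464 0.0499]
m4scene 9 [271. 179.] [0.0468 0.0479 0.0515] [0.5684 0.0466 0.0479]
m4wrist 0   
scene0 12 [271.5 177.5] [0.0589 0.0605 0.065 ] [0.5706 0.0478 0.0605]
```

View pics/m4.png

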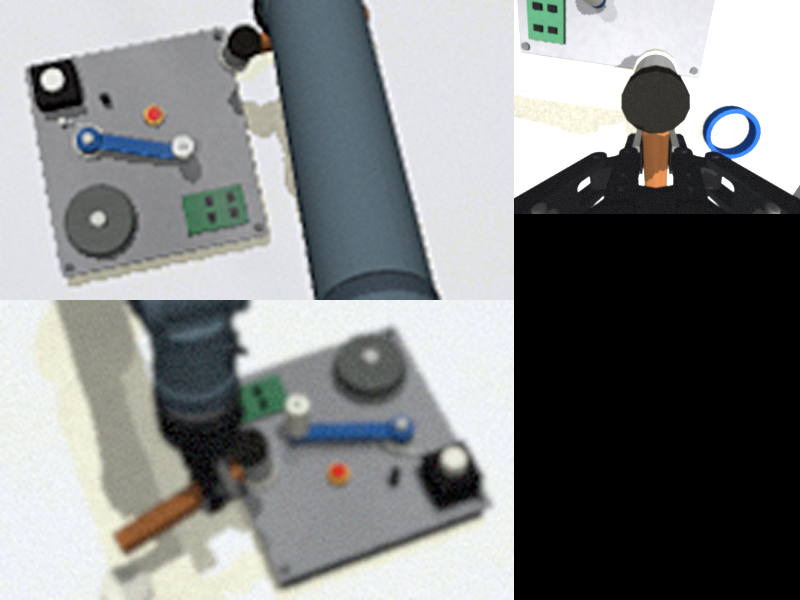

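View pics/m4wrist.png

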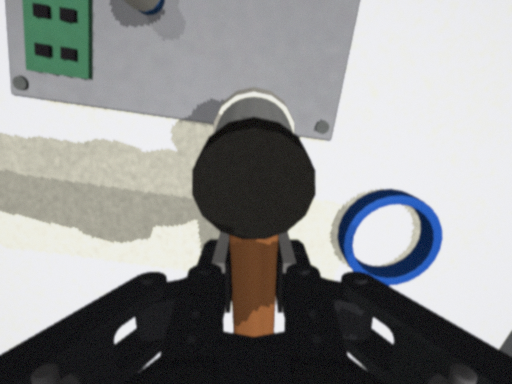

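The pin head now sits close to the brass at (238,199) in the top view, but the depth is only good to about 2 mm. I'll bring the wrist camera over it for a closer look.

Run:
```python
from h import *
im,d,T,f,cx,cy=load('m4wrist'); s=robot.get_state(); X=R(s['eef_rot'])
for sx in (-3,-5,-7):
  for sz in (-5,-2,0):
    M=T.copy(); M[:3,3]+=X@np.array([sx,0,sz])*.01
    q=np.linalg.inv(M)@np.array([.5715,.0473,.05,1]); print(sx,sz,f*q[0]/q[2]+cx,f*q[1]/q[2]+cy,q[2])
```

```text
-3 -5 311.82472922316697 19.309919614940725 0.2079345660478412
-3 -2 267.31655976654724 19.40835991899877 0.2079464550905446
-3 0 237.64727412243784 19.473980535071064 0.20795438111901351
-5 -5 310.3989542522504 51.53209738421165 0.2133633778810782
-5 -2 267.0232657602948 51.626237730039975 0.21337526692378156
-5 0 238.1088253850024 51.68899213258658 0.21338319295225047
-7 -5 309.0439337634182 82.15524056093247 0.21879218971431516
-7 -2 266.7445257603556 82.245381209473 0.2188040787570185
-7 0 238.54747411113362 82.30546953322464 0.2188120047854874
```

Call:
jog_arm(steps=[{"xyz": [-4, 0, 0], "roll": 0, "jaw": 255}, {"xyz": [-5.5, 0, 0], "roll": 0, "jaw": 255}, {"xyz": [-5.5, 0, 0], "roll": 0, "jaw": 255}, {"xyz": [-5.5, 0, 0], "roll": 0, "jaw": 255}])

```text
t: 6.75
tool_pos: [0.6144, -0.045, 0.1464]
eef_rot: [-1.571, -0.002, -1.248]
ft_force: [0.2, -0.6, -2.7]
opening: 0.0188
```

Run:
```python
from h import *
snap('wrist','w5'); im,W=cloud('w5')
c=cv2.resize(im[0:110,170:320],None,fx=5,fy=5,interpolation=cv2.INTER_CUBIC); cv2.imwrite('pics/w5z.png',c[...,::-1])
hsv=cv2.cvtColor(im,cv2.COLOR_RGB2HSV); H,S,V=[hsv[...,i].astype(int) for i in range(3)]
m=((H<6)|(H>174))&(S>150)&(V>60); m[110:]=0
print(m.sum(),np.argwhere(m).mean(0)[::-1],np.nanpercentile(W[m][:,2],[5,25,50,75,95]),np.nanmedian(W[m],0))
b=(H>8)&(H<30)&(S>120); b[110:]=0; print('brass',b.sum(),np.nanpercentile(W[b][:,2],[5,25,50,75,95]),np.nanmedian(W[b],0))
g=(S<40)&(abs(W[...,2]-.035)<.01); g[110:]=0; print('plate',np.nanpercentile(W[g][:,2],[5,50,95]))
```

```text
364 [235.4286  56.2637] [0.0484 0.049  0.0496 0.0501 0.0507] [0.5701 0.0466 0.0496]
brass 1785 [0.0079 0.0156 0.0229 0.0446 0.0464] [0.7454 0.1322 0.0229]
plate [0.0343 0.0355 0.0367]
```

View pics/w5z.png

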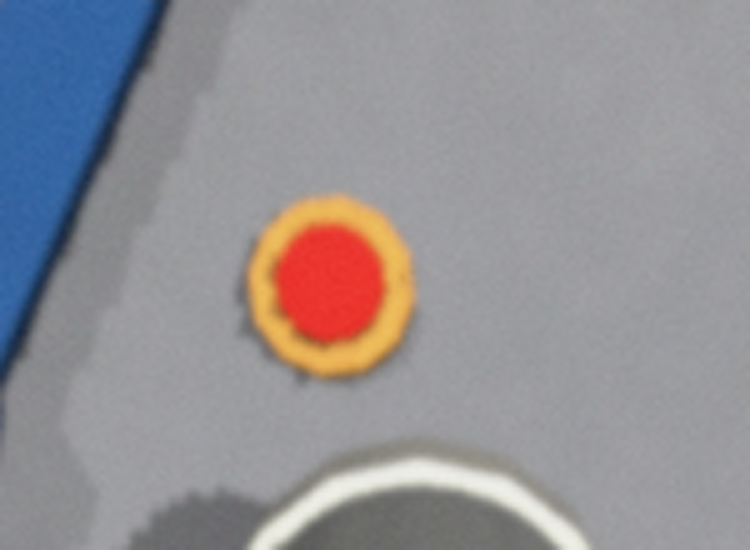

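```bash
python3 - <<'E'
from h import *
im,W=cloud('w5'); hsv=cv2.cvtColor(im,cv2.COLOR_RGB2HSV); H,S,V=[hsv[...,i].astype(int) for i in range(3)]
r=np.hypot(W[...,0]-.5701,W[...,1]-.0466)
red=((H<6)|(H>174))&(S>150)&(r<.006); br=(H>12)&(H<30)&(S>100)&(r>.0095)&(r<.0115); pl=(S<40)&(r>.015)&(r<.025)
for n,m in [('red',red),('brass',br),('plate',pl)]: print(n,m.sum(),W[m][:,2].mean(),np.median(W[m][:,2]))
E
python3 - <<'E'
E
python3 v.py m5; python3 hd.py m5wrist .185
```

```text
red 252 0.049655805890674275 0.049628952155287606
brass 294 0.04514642579888898 0.04544238823607691
plate 2379 0.03553963555542664 0.03554214961530644
6.8 [ 0.6145 -0.0456  0.1463] [-1.5709 -0.0015 -1.2491] 0.01905984424406513 [ 0.555  -0.1174 -3.3758]
253.95901489257812 189.5 61.20673370361328 bottom 0.13211246087861708
head [ 0.5999 -0.0028  0.1961]
tilt [-0.0505  0.1556]
[ 0.6144 -0.0454  0.1462] [ 0.1181  0.0525 -3.0599]
```

Within the same picture the pin head top reads 14.1 mm above the plate and the brass 9.9 mm, so the pin is home. The mallet goes back near its old spot on the bench. It is pitched about 9° in the grip, so I'll release it just above the bench and let it settle onto its face.

Call:
jog_arm(steps=[{"xyz": [5, 0, -1], "roll": 0, "jaw": 255}, {"xyz": [9, 0, -4.5], "roll": 0, "jaw": 255}, {"xyz": [12, 0, -9], "roll": 0, "jaw": 255}, {"xyz": [14, 0, -14], "roll": 0, "jaw": 255}, {"xyz": [14, 2, -18.5], "roll": 0, "jaw": 255}, {"xyz": [14, 6, -18.5], "roll": 0, "jaw": 255}, {"xyz": [14, 10, -18.5], "roll": 0, "jaw": 255}, {"xyz": [14, 11.5, -18.5], "roll": 0, "jaw": 255}, {"xyz": [14, 12, -18.5], "roll": 0, "jaw": 255}, {"xyz": [14, 12, -18.5], "roll": 0, "jaw": 255}])

```text
t: 8.2
tool_pos: [0.4844, -0.2356, 0.0272]
eef_rot: [-1.569, -0.001, -1.247]
ft_force: [-0.6, 0.5, -3.5]
opening: 0.019
```

Call:
jog_arm(steps=[{"xyz": [0, 0.3, 0], "roll": 0, "jaw": 255}, {"xyz": [0, 0.5, 0], "roll": 0, "jaw": 255}, {"xyz": [0, 0.5, 0], "roll": 0, "jaw": 255}, {"xyz": [0, 0.5, 0], "roll": 0, "jaw": 120}, {"xyz": [0, 0.5, 0], "roll": 0, "jaw": 60}, {"xyz": [0, 0.5, 0], "roll": 0, "jaw": 0}, {"xyz": [0, 0.5, 0], "roll": 0, "jaw": 0}, {"xyz": [0, -3, 0], "roll": 0, "jaw": 0}, {"xyz": [0, -8, 0], "roll": 0, "jaw": 0}, {"xyz": [0, -12, 0], "roll": 0, "jaw": 0}])

```text
t: 9.45
tool_pos: [0.4835, -0.2353, 0.148]
eef_rot: [-1.57, -0.001, -1.247]
ft_force: [1.5, -0.3, 0.8]
opening: 0.0851
```

```bash
python3 v.py m6
```

```text
9.45 [ 0.4835 -0.2353  0.148 ] [-1.57   -0.0006 -1.2472] 0.08508858697303504 [ 1.5366 -0.2842  0.774 ]
```

View pics/m6wrist.png

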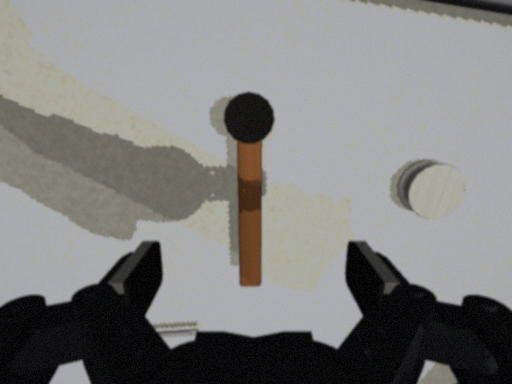

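View pics/m6.png

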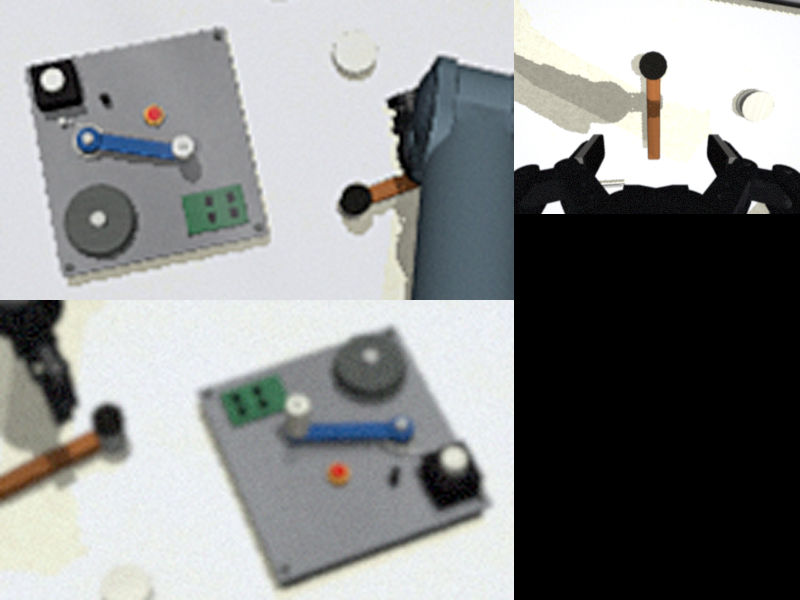

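The mallet stands level on its white face near its old spot and the pin is down. Next I'll locate the roller in two views.

Run:
```python
from h import *
for n,exp in [('m6top',(249,211.4)),('m6scene',(257,156.4))]:
    im,W=cloud(n); hsv=cv2.cvtColor(im,cv2.COLOR_RGB2HSV); S,V=hsv[...,1].astype(int),hsv[...,2].astype(int)
    v,u=np.mgrid[:384,:512]; m=(W[...,2]>.1)&(W[...,2]<.118)&(np.hypot(u-exp[0],v-exp[1])<12)
    c=np.argwhere(m).mean(0)[::-1]; print(n,m.sum(),c,ray(n,*c,.108),ray(n,*exp,.108), np.median(W[m],0))
s=robot.get_state();p=s['tool_pos'];T=R(s['eef_rot']); 
for q in ([.5255,.0116],[.524,.011]): print((np.r_[q,.12]-p)@T*100)
```

```text
m6top 46 [249.  210.5] [0.5251 0.0111 0.108 ] [0.5222 0.0111 0.108 ] [0.5249 0.011  0.1088]
m6scene 54 [257.1667 157.3333] [0.5251 0.0144 0.108 ] [0.5218 0.0146 0.108 ] [0.5249 0.0147 0.1073]
[-22.2221   2.8569  11.6678]
[-22.2129   2.8562  11.5065]
```

Call:
jog_arm(steps=[{"xyz": [-4, -0.5, 2], "roll": 0, "jaw": 0}, {"xyz": [-9, -0.5, 4.5], "roll": 0, "jaw": 0}, {"xyz": [-14, -0.5, 7.2], "roll": 0, "jaw": 0}, {"xyz": [-18.5, -0.5, 9.7], "roll": 0, "jaw": 0}, {"xyz": [-21.5, 0, 11.3], "roll": 0, "jaw": 0}, {"xyz": [-22.2, 0, 11.7], "roll": 0, "jaw": 0}, {"xyz": [-22.2, 0, 11.7], "roll": 0, "jaw": 0}, {"xyz": [-22.2, 0, 11.7], "roll": 0, "jaw": 0}])

```text
t: 10.6
tool_pos: [0.5231, 0.01, 0.1457]
eef_rot: [-1.572, -0.001, -1.251]
ft_force: [-1.2, -1.1, 0.3]
opening: 0.0854
```

Run:
```python
from h import *
s=robot.get_state(); print(s['t'],s['tool_pos'],s['ft_force'])
snap('wrist','w7'); im,W=cloud('w7')
T=R(s['eef_rot'])
m=(W[...,2]>.1)&(W[...,2]<.113)&(np.hypot(W[...,0]-.525,W[...,1]-.0125)<.025)
uv=np.argwhere(m); c=uv.mean(0)[::-1]; q=ray('w7',*c,.108); print(m.sum(),c,q,np.median(W[m],0)); print((q-s['tool_pos'])@T*100)
```

```text
10.6 [0.5231 0.01   0.1457] [-1.1612 -1.1491  0.3025]
1265 [253.4783 216.596 ] [0.5213 0.0141 0.108 ] [0.5212 0.0146 0.1086]
[-0.4495  3.7696 -0.0363]
```

View pics/w7.png

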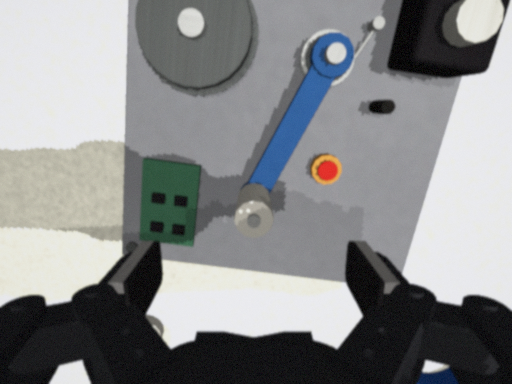

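The roller is centred between the jaws at (253,217), 4 mm ahead of the tool. I'll descend and grip it.

Call:
jog_arm(steps=[{"xyz": [-0.4, 3, 0], "roll": 0, "jaw": 0}, {"xyz": [-0.4, 6, 0], "roll": 0, "jaw": 0}, {"xyz": [-0.4, 6.6, 0], "roll": 0, "jaw": 0}, {"xyz": [-0.4, 6.6, 0], "roll": 0, "jaw": 0}, {"xyz": [-0.4, 6.6, 0], "roll": 0, "jaw": 255}, {"xyz": [-0.4, 6.6, 0], "roll": 0, "jaw": 255}, {"xyz": [-0.4, 6.6, 0], "roll": 0, "jaw": 255}, {"xyz": [-0.4, 6.6, 0], "roll": 0, "jaw": 255}, {"xyz": [-0.4, 6.6, 0], "roll": 0, "jaw": 255}])

```text
t: 11.78
tool_pos: [0.5219, 0.0162, 0.0808]
eef_rot: [-1.572, -0.0, -1.247]
ft_force: [-2.0, -0.8, 4.2]
opening: 0.0229
```

Run:
```python
from h import *
s=robot.get_state(); p=s['tool_pos']; T=R(s['eef_rot']); print(p,s['eef_rot'],s['ft_force'],s['opening'],s['joint_positions'])
im,W=cloud('w7'); hsv=cv2.cvtColor(im,cv2.COLOR_RGB2HSV); H,S=hsv[...,0],hsv[...,1]
# pivot: bright cap at (337,53)
print('pivot ray',ray('w7',337,53,.066),ray('w7',333,56,.061))
# model: deck yaw 10.5
a=np.radians(10.52); Rz=np.array([[np.cos(a),-np.sin(a)],[np.sin(a),np.cos(a)]])
r0=Rz@[-18,-43]; pv=Rz@[20,60]-r0; st=Rz@[94,-20]-r0
print('pivot rel roller',pv,'stop rel',st)
th0=np.arctan2(*(-pv)[::-1])
for k in [.15,.3,.45,.6,.75,.9,1.0,1.1,1.14]:
    d=pv+np.hypot(*pv)*np.array([np.cos(th0+k),np.sin(th0+k)]); print(k,d,(np.r_[d,0]@T)[[0,2]]*100)
```

```text
[0.5219 0.0162 0.0808] [-1.572  -0.0003 -1.2473] [-1.9803 -0.7592  4.1835] 0.022918364733913572 [ 0.3394  0.4046 -0.518   2.0016  0.2748  0.8041 -0.0131]
pivot ray [0.5419 0.1222 0.066 ] [0.541  0.1208 0.061 ]
pivot rel roller [ 18.5557 108.2067] stop rel [105.9181  43.0622]
0.15 [16.3786 -1.5579] [ 668.373  1503.3691]
0.3 [32.806  -0.6507] [1104.58   3089.7373]
0.45 [48.9134  2.7012] [1298.8249 4723.4781]
0.6 [64.3391  8.4225] [1246.7453 6367.9012]
0.75 [78.7366 16.3848] [ 949.5108 7986.0764]
0.9 [91.7825 26.4092] [ 413.7967 9541.6631]
1.0 [99.5828 34.1283] [  -70.1066 10526.6156]
1.1 [106.5735  42.5876] [ -649.9237 11458.3378]
1.14 [109.1271  46.1599] [ -907.4396 11814.0169]
```

Call:
jog_arm(steps=[{"xyz": [0.7, 0, 1.5], "roll": 0, "jaw": 255}, {"xyz": [1.1, 0, 3.1], "roll": 0, "jaw": 255}, {"xyz": [1.3, 0, 4.7], "roll": 0, "jaw": 255}, {"xyz": [1.25, 0, 6.4], "roll": 0, "jaw": 255}, {"xyz": [0.95, 0, 8.0], "roll": 0, "jaw": 255}, {"xyz": [0.4, 0, 9.5], "roll": 0, "jaw": 255}, {"xyz": [0, 0, 10.5], "roll": 0, "jaw": 255}, {"xyz": [0, 0, 10.5], "roll": 0, "jaw": 255}, {"xyz": [0, 0, 10.5], "roll": 0, "jaw": 255}])

```text
t: 12.9
tool_pos: [0.6198, 0.0494, 0.0807]
eef_rot: [-1.576, -0.0, -1.247]
ft_force: [-5.6, -1.2, 7.9]
opening: 0.0226
```

```bash
python3 v.py m8
```

```text
12.9 [0.6198 0.0494 0.0807] [-1.5761 -0.     -1.2472] 0.02257106175372252 [-5.5782 -1.1814  7.896 ]
```

View pics/m8.png

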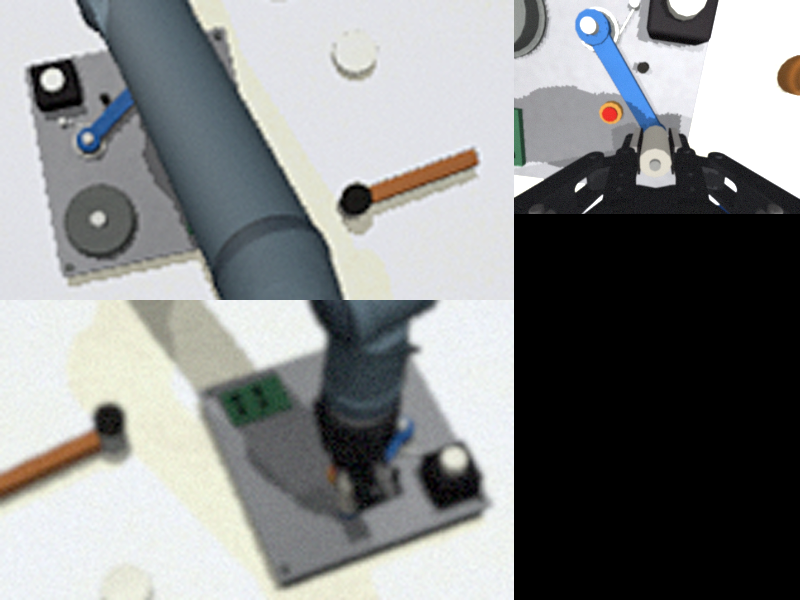

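View pics/m8wrist.png

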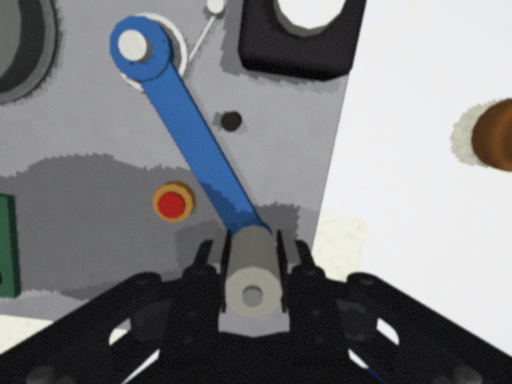

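The arm passed over the pin and the roller is held at (252,290) in the wrist view, about 10 mm from the stop. I'll close in gently.

Call:
jog_arm(steps=[{"xyz": [-0.3, 0, 0.5], "roll": 0, "jaw": 255}, {"xyz": [-0.6, 0, 0.95], "roll": 0, "jaw": 255}, {"xyz": [-0.75, 0, 1.15], "roll": 0, "jaw": 255}, {"xyz": [-0.75, 0, 1.15], "roll": 0, "jaw": 255}, {"xyz": [-0.75, 0, 1.15], "roll": 0, "jaw": 255}])

```text
t: 13.68
tool_pos: [0.6281, 0.0593, 0.0807]
eef_rot: [-1.577, -0.001, -1.248]
ft_force: [-7.2, -2.0, 8.3]
opening: 0.0228
```

```bash
cat > ang.py <<'E'
from h import *
import sys
n=sys.argv[1]; s=robot.get_state(); print(s['t'],s['tool_pos'],s['ft_force'],s['opening'])
for nm in [n+'wrist']:
    im,W=cloud(nm); hsv=cv2.cvtColor(im,cv2.COLOR_RGB2HSV)
    m=(hsv[...,0]>95)&(hsv[...,0]<125)&(hsv[...,1]>100)&(abs(W[...,2]-.061)<.006); m[:,300:]=0
    P=W[m][:,:2]; pv=np.array([.5415,.121]); r=np.hypot(*(P-pv).T); P=P[(r>.025)]
    vx,vy,x0,y0=cv2.fitLine(P.astype(np.float32),cv2.DIST_HUBER,0,.01,.01).ravel(); a=np.arctan2(vy,vx); a=a-np.pi if a>0 else a
    print(nm,'arm ang',np.degrees(a),'swing',a-np.radians(-110.25+10.52))
E
python3 ang.py m8; python3 v.py m9; python3 ang.py m9
```

```text
13.675 [0.6281 0.0593 0.0807] [-7.1791 -1.9889  8.2647] 0.02276238469991816
m8wrist arm ang -43.036415 swing 0.9894896795765975
13.675 [0.6281 0.0593 0.0807] [-1.5768 -0.0008 -1.2478] 0.02276238469991816 [-7.1791 -1.9889  8.2647]
13.825 [0.6281 0.0593 0.0807] [-6.0259 -2.0313  7.4324] 0.022595608826695535
m9wrist arm ang -35.71279 swing 1.1173110058323958
```

View pics/m9wrist.png

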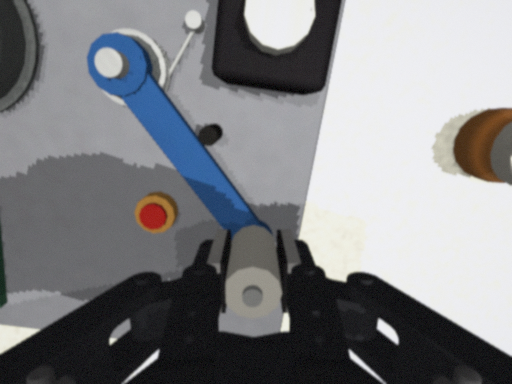

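The blue bar's edge meets the black stop post at (210,133), and the swing measures about 1.1. I'll push 4 mm further along the tangent to confirm contact and hold a preload.

Call:
jog_arm(steps=[{"xyz": [-0.15, 0, 0.2], "roll": 0, "jaw": 255}, {"xyz": [-0.25, 0, 0.35], "roll": 0, "jaw": 255}, {"xyz": [-0.25, 0, 0.35], "roll": 0, "jaw": 255}, {"xyz": [-0.25, 0, 0.35], "roll": 0, "jaw": 255}])

```text
t: 14.32
tool_pos: [0.6285, 0.0596, 0.0804]
eef_rot: [-1.584, -0.004, -1.25]
ft_force: [-10.4, -5.8, 11.7]
opening: 0.0227
```

```bash
python3 v.py m10; python3 ang.py m10
```

```text
14.325 [0.6285 0.0596 0.0804] [-1.5836 -0.0036 -1.2496] 0.02266350841638712 [-10.4215  -5.756   11.6678]
14.475 [0.6285 0.0596 0.0804] [-10.7149  -4.9517  12.0589] 0.02271933612097256
m10wrist arm ang -35.514957 swing 1.1207639029042342
```

View pics/m10top.png

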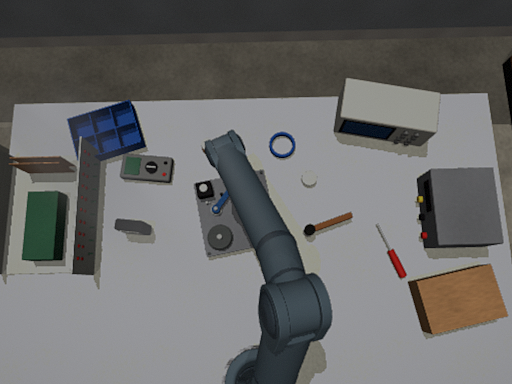

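Run:
```python
from h import *
robot.sign_off()
s=robot.get_state(); print(s['t'],s['tool_pos'],s['ft_force'])
```

```text
the job is handed in; nothing more can be done
the job is handed in; nothing more can be done
```

The job is done and handed in at about 14.5 s. The lock pin is home, the mallet is back on the bench, and the gripper is holding the tension arm against its rubber stop.

- **Pin:** I knocked it down with two mallet strikes. Its head top then read 14.1 mm above the plate and the brass 9.9 mm, so the 4 mm head sits on the bushing to within the roughly 0.2 mm depth noise.
- **Mallet:** It pitched about 9° in the grip during the strikes. I released it just above the bench, and it settled level on its white face close to where it started.
- **Tension arm:** I gripped the roller and swung it over the pin. The measured swing is about 1.12 rad, slightly over the nominal 1.10 but within what the camera can tell. The last 4 mm push moved it only 0.5 mm and raised the force along the push to about 11 N, so it is against the stop.
- **Force check:** There is also about 12 N of vertical force on the gripper, which I did not trace but is well under the limits.
- **Bystanders:** In the final top view the spare pulley, tape, screwdriver, meter and work light are where they were. The grease jar was hidden behind the robot arm in that view, but the arm never went near it.

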